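Put the bench tools back into their routed inserts

TASK

Put the four tools lying to the left of the vice back into the wooden inserts in the tray on the right, each one into the bay that is cut for it: longer screwdriver, shorter screwdriver, block plane and ring spanner. Set each one down, do not drop it, so that it lies right down on the floor of its own bay; leave the tape measure and the pencil where they are.

Things in the scene. Friction and masses are not known exactly. Their poses are not given: they have to be found in the camera images.
- long_driver: longer screwdriver (red handle), 205 mm long, lying on the bench. Origin: mid-length, on its underside; +y along it to the handle end (away from the robot at the start, as in its bay), z up. Handle y = +6 to +102 mm, 28 mm wide, 27 mm high; 6 mm shaft, 13 mm above the underside, to the tip at y = -103 mm. Grip across the handle at y = +44 mm
- short_driver: shorter screwdriver (blue handle), 155 mm long, lying on the bench. Origin: mid-length, on its underside; +y along it to the handle end (away from the robot at the start, as in its bay), z up. Handle y = -20 to +78 mm, 28 mm wide, 27 mm high; 6 mm shaft, 13 mm above the underside, to the tip at y = -77 mm. Grip across the handle at y = +24 mm
- small_plane: steel block plane, 45 wide, 155 long, 42 mm high, up to 0.85 kg, standing on its sole. Origin: centre of the sole; y along it, front knob at -y (towards the robot at the start), z up. Sides upright and flat from 4 to 28 mm above the sole: grip across them at y = +12 mm, which comes over the trough if it keeps this direction; either way round fits the bay
- ring_spanner: steel ring spanner, 143 mm long, rings 23 mm wide, 9 mm thick, lying flat. Origin: mid-length, on its underside; y along it (+y away from the robot at the start), z up. Grip across the 12 mm wide bar (y = -48 to +48 mm) at y = +12 mm, which comes over the trough if it keeps this direction; either way round fits the bay
- bay_long (a point): bay of the longer screwdriver: keyed pocket 218 mm long, 42 mm wide for the handle (far side), 20 mm wide for the shaft, 14 mm deep. Point: on the floor, 11 mm above the bench, where the seated driver's origin belongs; x along the bay to the handle end (away from the robot), z up. A finger trough, 56 mm wide, down to 11 mm above the bench, crosses all four inserts; its middle: x = +44 mm
- bay_short (a point): bay of the shorter screwdriver: the like keyed pocket (42 mm handle, 20 mm shaft, 14 mm deep), but 168 mm long. Point: on the floor, 11 mm above the bench, where the seated driver's origin belongs; x along the bay to the handle end (away from the robot), z up; finger trough's middle at x = +24 mm
- bay_plane (a point): bay of the plane: plain pocket 59 mm wide, 168 mm long, 14 mm deep. Point: on the floor, 11 mm above the bench, where the plane's origin belongs; x along the bay away from the robot, z up; trough's middle at x = +12 mm. All inserts: wood, 240 x 74 x 20 mm, fixed side by side in a tray in changing order, long axes parallel, tops 25 mm above the bench; tray lip 11 mm high
- bay_spanner (a point): bay of the spanner: the narrowest plain pocket, 37 mm wide, 156 mm long, only 8 mm deep. Point: on its floor, 17 mm above the bench, where the spanner's origin belongs; x along the bay away from the robot, z up; finger trough's middle (trough floor 11 mm above the bench) at x = +12 mm
- pocket_tape: bystander: yellow tape measure, 75 x 101 x 37 mm, lying behind the vice; leave it alone. Origin: centre of its underside
- flat_pencil: bystander: red flat carpenter's pencil, 168 x 13 x 8 mm, lying crosswise between the vice and the tape measure; leave it alone. Origin: centre of its underside

How it is judged (in metres and radians):
At the end, for the whole second after the job is handed in: Each of the four tools rests on the floor of its own bay: its origin within 13 mm of the bay's point seen from above and less than 5 mm above the floor, its length along the bay within 0.2 rad, the plane and spanner flat within 0.1 rad, all at rest (horizontal distance between long_driver and bay_long below 0.013 m and z of long_driver in the frame of bay_long below 0.005 m and angle between the y axis of long_driver and the x axis of bay_long, either way round below 0.2 rad and linear speed of each of long_driver, short_driver, small_plane, ring_spanner below 0.02 m/s and horizontal distance between short_driver and bay_short below 0.013 m and z of short_driver in the frame of bay_short below 0.005 m and angle between the y axis of short_driver and the x axis of bay_short, either way round below 0.2 rad and horizontal distance between small_plane and bay_plane below 0.013 m and z of small_plane in the frame of bay_plane below 0.005 m and angle between the y axis of small_plane and the x axis of bay_plane, either way round below 0.2 rad and angle between each of small_plane, ring_spanner's own z axis and vertical below 0.1 rad and horizontal distance between ring_spanner and bay_spanner below 0.013 m and z of ring_spanner in the frame of bay_spanner below 0.005 m and angle between the y axis of ring_spanner and the x axis of bay_spanner, either way round below 0.2 rad); the robot touches nothing.
It fails at once if the tape measure was pushed more than 30 mm (distance of pocket_tape from where it was at the start of the episode above 0.03 m).
It fails at once if the pencil was pushed more than 30 mm (distance of flat_pencil from where it was at the start of the episode above 0.03 m).
It fails at once if a tool was dropped into its bay (falling free at over 0.7 m/s) ((horizontal distance between long_driver and bay_long below 0.05 m and linear speed of long_driver above 0.7 m/s and contact force between the fingers and long_driver below 0.05 N) or (horizontal distance between short_driver and bay_short below 0.05 m and linear speed of short_driver above 0.7 m/s and contact force between the fingers and short_driver below 0.05 N) or (horizontal distance between small_plane and bay_plane below 0.05 m and linear speed of small_plane above 0.7 m/s and contact force between the fingers and small_plane below 0.05 N) or (horizontal distance between ring_spanner and bay_spanner below 0.05 m and linear speed of ring_spanner above 0.7 m/s and contact force between the fingers and ring_spanner below 0.05 N)).
It also fails if it takes over 112 s, if anything falls off the work surface, if the arm or the gripper's body presses on something with over 40 N, if the wrist force passes 120 N, or if a joint passes its speed limit or range.

ROBOT

A 6-joint arm with a two-finger parallel gripper is mounted at the origin on a cart in front of the work surface, level with it; the furniture and walls round the work are solid. World frame = base frame: x ahead of the robot, y to its left, z up, the work surface at z = 0. Lengths are in mm, angles in degrees, forces in N, time in s.
With the tool pointing down it reaches from about 300 to 850 mm from the base axis. Payload 4.2 kg.
Tool frame: the origin (TCP) lies midway between the tips of the shut fingers; the grasp point (between the pads) lies 19 mm behind it; z points along the fingers, y is the line along which they close (so a half turn about z gives the same grasp; the last joint's range is limited). The gripper opens to 91 mm and grips with 3 to 60 N. Pads are 32 mm wide; open, the fingers measure 118 mm over their backs; the gripper's body (76 mm by 178 mm) begins 60 mm behind the grasp point.
Start: joints at [-73.51, 18.312, 89.639, -0, 72.044, -1.146], TCP at [174.207, -547.992, 213.976] pointing down, gripper open.
Joint ranges: [-177.97, 177.97], [-48.28, 115.42], [12.27, 149.76], [-77.06, 257.06], [2.81, 150.46], [-146.56, 146.56]. Speed limits (degrees/s): [147.25, 147.25, 180, 180, 180, 180].

INTERFACE

Orientations are given as [roll, pitch, yaw] about the fixed x, y, z axes, in that order (R = Rz(yaw) Ry(pitch) Rx(roll)).
In Python, from workcell import env gives the robot as it stands.
- The arm moves only by the shell command python3 -m jog 'ROWS' [FORCE]. ROWS is a JSON object of lists of equal length, an entry for each row: "jaw": the finger opening in mm, from 0 to 91.2; "slide": the shift along the tool's x, y, z in units of 30 mm (1.0 is 30 mm), a list of three; "spin": the turn about the tool's z in units of 8 degrees (1.0 is 8 degrees). In form: {"jaw": [jaw, ...], "slide": [[dx, dy, dz], ...], "spin": [spin, ...]}. A call has 1 to 10 rows; each row shifts and turns the commanded pose from where the row before left it, along the tool's axes as they then stand; what a row does not reach is not made up. A row lasts 1/10 s, in which the tool goes at most 50 mm and 8.59 degrees, less where a joint would pass 70% of its speed; a pose out of reach is approached as far as the arm can. A call is refused whole if a number of a shift passes 1 or a number of a turn 1, either way. A call with a gripper value outside its range is refused whole. The fingers move at their own pace and stop on an object; FORCE is the grip in N (left out, the last holds). Time passes only in rows, so rows that do not move let the fingers close. It gives the time, the measured TCP pose, the force, the opening and the grip force at its end, in the units of the state.
- env.state(): the state, without advancing time (a new reading comes with each control period).
- env.grab_frame(name): name is "scene" or "top"; returns the picture (420x560x3 uint8, red, green, blue); there is no depth.
- env.camera_model(name): a dict with "fx", "fy", "cx", "cy" (pixels), "D" ([k1, k2, p1, p2, k3] as OpenCV has them; the pictures are not rectified), "camera_from_world" (4x4, takes a point from world to camera coordinates). Camera axes: x right, y up, looking along -z (the intrinsics and any distortion apply to the point x, -y, -z); pixel columns grow to the right and rows downward; lengths in mm; the calibration is good to about 2 mm. A picture is of the moment at which its call begins. camera_model takes no time and is no camera call.
- env.job_done(): hands the job in; it is judged then, once.
The state is a dict: "time_s": time; "qpos": joint angles; "qvel": joint speeds; "effort": joint torques, N m; "ee_pos": TCP position; "ee_rot": TCP orientation; "force": force on the tool from outside, world axes, zero at the start; "torque": the same for the moment, N m; "gripper_width": finger opening in mm; "gripper_force": force on a finger pad.
Only numpy, scipy, OpenCV 4.12 (cv2) and the standard library are available. Lean on these libraries where they do the work, as an engineer would, in place of code of your own. Each camera call takes 0.05 s, during which the arm holds its last target. There are 200 camera calls.

## Working session

There is one attempt and no reset: what is moved stays moved. The work goes in short steps, Python scripts to look and compute and a shell command to move; the robot and the scene stay as the last step left them, time stands still between calls to the robot, and variables do not carry over. Pictures are saved under pics/ and viewed, at most 18 in all, crops included, and the job is handed in when it is done.

```bash
mkdir -p pics; ls; python3 - <<'E'
from workcell import env
import cv2,json
s=env.state();print({k:s[k] for k in('time_s','ee_pos','ee_rot','gripper_width')})
for n in('scene','top'):
    cv2.imwrite(f'pics/{n}0.png',env.grab_frame(n)[:,:,::-1]);print(n,env.camera_model(n))
E
```

```text
pics
{'time_s': 0.0, 'ee_pos': array([ 174.03664071, -547.51302268,  213.11602821]), 'ee_rot': array([-1.79898602e+02, -7.16279268e-04,  1.76343267e+01]), 'gripper_width': 91.29681375288666}
scene {'fx': 465.8060982848553, 'fy': 465.8060982848553, 'cx': 270.81585472569964, 'cy': 200.906437649412, 'D': array([0.03454707, 0.        , 0.        , 0.        , 0.        ]), 'camera_from_world': array([[-5.12871641e-01, -8.58460278e-01,  2.93800539e-03,
         1.58552520e+02],
       [ 6.31776807e-01, -3.75122131e-01,  6.78337271e-01,
        -3.99008435e+02],
       [-5.81223491e-01,  3.49756113e-01,  7.34744796e-01,
        -7.80687695e+02],
       [ 0.00000000e+00,  0.00000000e+00,  0.00000000e+00,
         1.00000000e+00]])}
top {'fx': 460.8264558550434, 'fy': 460.8264558550434, 'cx': 272.52399527356954, 'cy': 215.26908736471285, 'D': array([-0.11843351,  0.        ,  0.        ,  0.        ,  0.        ]), 'camera_from_world': array([[-1.48304984e-03, -9.99871960e-01,  1.59331335e-02,
        -1.29803816e+02],
       [ 9.82573236e-01,  1.50447549e-03,  1.85869774e-01,
        -5.17508244e+02],
       [-1.85869947e-01,  1.59311247e-02,  9.82445196e-01,
        -1.24915110e+03],
       [ 0.00000000e+00,  0.00000000e+00,  0.00000000e+00,
         1.00000000e+00]])}
```

View pics/scene0.png

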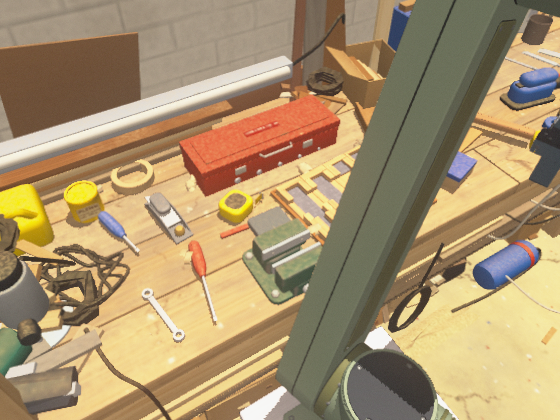

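View pics/top0.png

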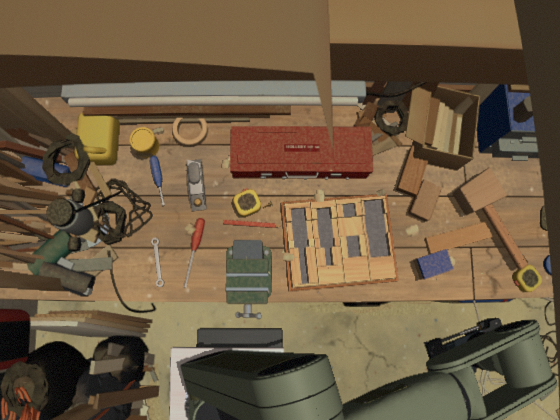

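The scene view shows the spanner (163,314), red driver (203,280), plane (167,217) and blue driver (118,230); the arm covers part of the tray. The top view shows the blue driver (157,178), plane (195,185), red driver (195,250), spanner (158,262) and the tray with four bays (285-395, 197-288).

```bash
cat >h.py <<'E'
from workcell import env
import numpy as np, cv2
FL=np.diag([1,-1,-1.])
def cam(n):
    m=env.camera_model(n);K=np.array([[m['fx'],0,m['cx']],[0,m['fy'],m['cy']],[0,0,1]])
    T=FL@np.array(m['camera_from_world'])[:3];return K,np.array(m['D']),T
def ray(n,uv):
    K,D,T=cam(n);p=cv2.undistortPoints(np.float64(uv).reshape(-1,1,2),K,D).reshape(-1,2)
    d=np.c_[p,np.ones(len(p))]@T[:,:3];return -T[:,:3].T@T[:,3],d/np.linalg.norm(d,axis=1)[:,None]
def onz(n,uv,z):
    c,d=ray(n,uv);return c+d*((z-c[2])/d[:,2])[:,None]
def proj(n,P):
    K,D,T=cam(n);return cv2.projectPoints(np.float64(P).reshape(-1,1,3),cv2.Rodrigues(T[:,:3])[0],T[:,3],K,D)[0].reshape(-1,2)
def tri(a,b):
    (c1,d1),(c2,d2)=ray('scene',a),ray('top',b);out=[]
    for u,v in zip(d1,d2):
        t=np.linalg.lstsq(np.c_[u,-v],c2-c1,rcond=None)[0];p,q=c1+t[0]*u,c2+t[1]*v;out.append([*(p+q)/2,np.linalg.norm(p-q)])
    return np.array(out)
E
python3 - <<'E'
from h import *
t=cv2.imread('pics/top0.png');s=cv2.imread('pics/scene0.png')
cv2.imwrite('pics/tray.png',cv2.resize(t[185:300,270:410],None,fx=5,fy=5,interpolation=cv2.INTER_CUBIC))
a=cv2.resize(t[145:300,130:290],None,fx=3.5,fy=3.5,interpolation=cv2.INTER_CUBIC)
cv2.imwrite('pics/toolsT.png',a)
cv2.imwrite('pics/toolsS.png',cv2.resize(s[180:350,80:260],None,fx=3.5,fy=3.5,interpolation=cv2.INTER_CUBIC))
for n,z,u in(('blue',13,(157,178)),('plane',20,(195,185)),('red',13,(195,250)),('spanner',5,(158,262)),('tray c',25,(339,242)),('vice',80,(248,250)),('toolbox front',60,(300,170))): print(n,onz('top',u,z)[0].round())
E
```

```text
blue [636. 211.  13.]
plane [613.  96.  20.]
red [423.  92.  13.]
spanner [389. 199.   5.]
tray c [ 445. -320.   25.]
vice [416. -63.  80.]
toolbox front [ 647. -208.   60.]
```

View pics/tray.png

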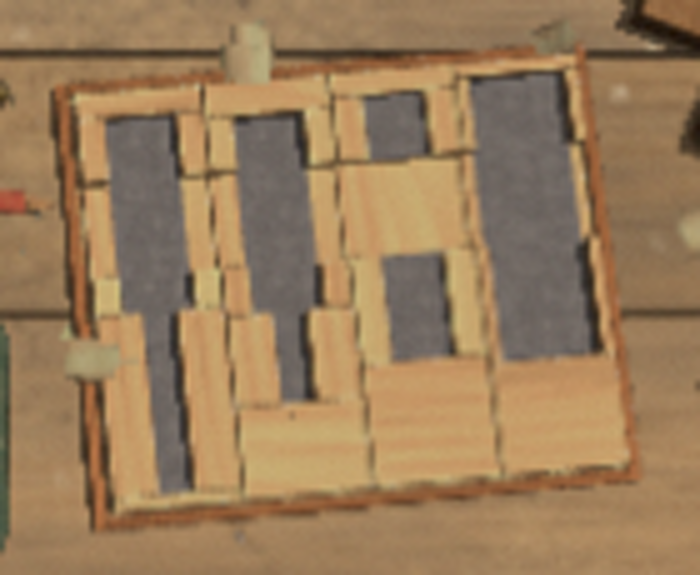

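View pics/toolsT.png

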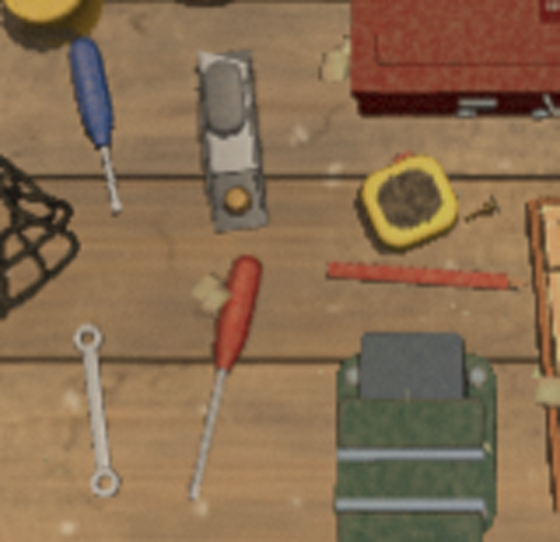

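View pics/toolsS.png

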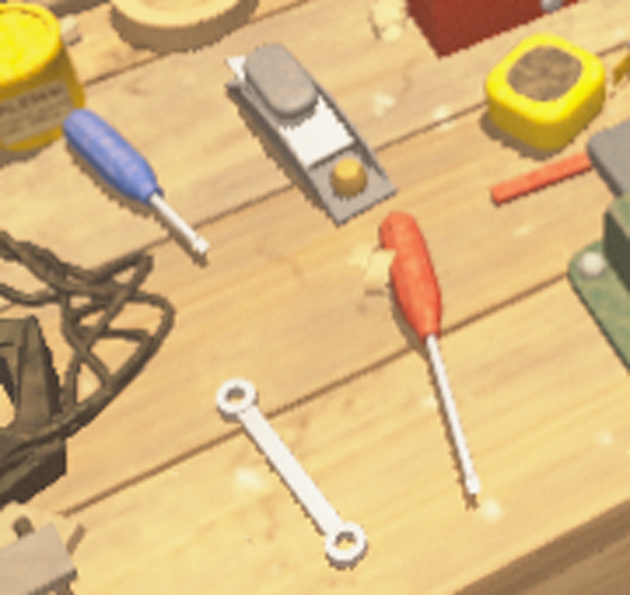

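The tray crop shows the bays from left to right as long, short, spanner and plane, turned about 6°. In the tool crops the spanner rings sit at (88,338)/(104,481) top and (237,397)/(345,543) scene. The red and blue drivers and the plane (gold knob (237,198) top, (349,176) scene) are in clear view.

```bash
cat >tools.py <<'E'
from h import *
def blob(im,lo,hi,roi,k=3):
    h=cv2.cvtColor(im,cv2.COLOR_BGR2HSV);m=np.zeros(h.shape[:2],np.uint8);x0,y0,x1,y1=roi
    m[y0:y1,x0:x1]=cv2.inRange(h,np.array(lo),np.array(hi))[y0:y1,x0:x1]
    m=cv2.morphologyEx(m,cv2.MORPH_CLOSE,np.ones((k,k)))
    c=max(cv2.findContours(m,cv2.RETR_EXTERNAL,cv2.CHAIN_APPROX_NONE)[0],key=cv2.contourArea)
    n=np.zeros_like(m);cv2.drawContours(n,[c],-1,255,-1);p=np.argwhere(n)[:,::-1].astype(float)
    mu=p.mean(0);a=np.linalg.svd(p-mu,full_matrices=False)[2][0];a*=np.sign(a[1]) # towards bottom of image (robot)
    s=(p-mu)@a;return mu,mu+a*s.min(),mu+a*s.max(),len(p),cv2.minAreaRect(c)
E
python3 - <<'E'
from tools import *
t=cv2.imread('pics/top0.png');s=cv2.imread('pics/scene0.png')
J={'red':((0,140,90),(9,255,255),(185,215,207,255),(185,235,212,280)),
'blue':((105,90,50),(130,255,255),(145,150,165,192),(95,205,130,242)),
'span':((0,0,150),(179,75,255),(148,235,166,290),(138,285,188,345)),
'knob':((12,110,90),(28,255,255),(192,197,204,206),(173,222,188,237))}
for n,(lo,hi,rt,rs) in J.items():
    a=blob(s,lo,hi,rs);b=blob(t,lo,hi,rt)
    print(n,a[3],b[3],'px',np.round(b[:3],1).tolist(),np.round(a[:3],1).tolist());print(tri(a[:3],b[:3]).round(1).tolist())
b=blob(t,(0,0,60),(179,70,255),(182,155,210,212));print('plane',b[3],b[4])
bx=cv2.boxPoints(b[4]);print(onz('top',bx,20).round(1).tolist())
# hand-picked: driver tips, plane corners from crops
f=lambda u:np.array(u)/3.5
T=f([(116,208),(194,494),(216,230),(267,220),(198,55),(247,52)])+(130,145)
S=f([(203,252),(472,498),(343,222),(396,190),(228,88),(285,48)])+(80,180)
print(tri(S,T).round(1).tolist())
E
```

```text
red 385 265 px [[197.3, 233.5], [201.3, 218.1], [193.2, 249.5]] [[197.6, 258.5], [192.9, 240.8], [202.4, 276.7]]
[[471.5, 87.3, 12.3, 2.4], [515.8, 76.8, 19.0, 3.7], [425.1, 98.1, 10.3, 2.0]]
blue 26 98 px [[157.6, 172.8], [155.7, 155.7], [159.1, 185.9]] [[115.8, 232.4], [112.0, 229.2], [120.0, 236.0]]
[[659.8, 216.3, -15.9, 1.6], [723.8, 227.0, -61.9, 21.8], [614.2, 208.2, 13.7, 9.9]]
span 495 231 px [[157.0, 262.1], [154.3, 237.9], [159.7, 286.0]] [[163.2, 314.7], [143.9, 288.9], [181.8, 339.4]]
[[388.8, 202.4, 3.2, 0.4], [458.9, 213.2, 10.8, 4.2], [320.3, 191.8, 4.6, 0.6]]
knob 84 36 px [[197.2, 201.3], [194.1, 200.5], [200.2, 202.1]] [[179.4, 230.4], [178.0, 225.3], [180.7, 235.1]]
[[566.3, 90.1, 10.7, 1.2], [562.0, 93.6, 36.1, 2.7], [570.4, 86.6, -13.7, 5.3]]
plane 791 ((195.5287628173828, 184.52328491210938), (50.56275177001953, 16.121456146240234), 83.9909896850586)
[[688.5, 128.9, 20.0], [693.6, 81.4, 20.0], [541.8, 61.5, 20.0], [536.7, 107.9, 20.0]]
[[557.9, 191.5, 7.8, 2.7], [321.4, 119.9, 0.4, 3.4], [539.8, 106.5, 2.5, 0.5], [549.5, 64.8, -1.7, 1.5], [694.1, 127.8, -2.9, 0.0], [690.8, 83.1, 16.6, 0.8]]
```

```bash
cat >>h.py <<'E'
def go(x,y,z,yaw):
    s=env.state();p=np.array(s['ee_pos']);w=np.radians(s['ee_rot'][2]);d=np.array([x,y,z])-p
    dx=d[0]*np.cos(w)+d[1]*np.sin(w);dy=d[0]*np.sin(w)-d[1]*np.cos(w)
    print('t',round(s['time_s'],1),'at',p.round(1),s['ee_rot'].round(1),'slide',np.round([dx/30,dy/30,-d[2]/30],2),'spin',round(-(yaw-np.degrees(w))/8,2),'jaw',round(s['gripper_width'],1))
E
python3 - <<'E'
from tools import *
t=cv2.imread('pics/top0.png')
def rep(n,a,b,z,ya,yb,g):
    A,B=onz('top',[a,b],z);d=A-B;L=np.hypot(*d[:2]);u=d/L;P=B+u*(g-yb)*L/(ya-yb)
    print(n,'len',L.round(1),'exp',ya-yb,'yaw',np.degrees(np.arctan2(u[1],u[0])).round(1),'grip',P.round(1))
rep('red',(201.3,218.1),(130+194/3.5,145+494/3.5),13,102,-103,44)
rep('redh',(201.3,218.1),(193.2,249.5),13,102,6,44)
rep('blue',(155.7,155.7),(130+116/3.5,145+208/3.5),13,78,-77,24)
rep('blueh',(155.7,155.7),(159.1,185.9),13,78,-20,24)
rep('span',(154.3,237.9),(159.7,286.0),6,71.5,-71.5,12)
print('can',tri([(82,187)],[(143,133)]).round(),onz('top',[(143,152),(143,145)],80).round().tolist())
hs=blob(cv2.imread('pics/scene0.png'),(105,90,20),(130,255,255),(92,205,135,245));print(hs[:4])
go(384.0+17,204,60,8.8)
E
```

```text
red len 199.8 exp 205 yaw -11.6 grip [460.4  87.4  13. ]
redh len 93.8 exp 96 yaw -12.9 grip [460.5  88.6  13. ]
blue len 151.8 exp 155 yaw 11.2 grip [653.2 208.3  13. ]
blueh len 94.3 exp 98 yaw 9.1 grip [653.8 210.3  13. ]
span len 139.9 exp 143.0 yaw 8.7 grip [400.9 203.6   6. ]
can [[756. 245.  67.   3.]] [[694.0, 239.0, 80.0], [715.0, 240.0, 80.0]]
(array([115.76923077, 232.42307692]), array([111.9790471 , 229.20094291]), array([119.99024674, 236.01147272]), 26)
t 0.1 at [ 174.1 -547.5  213.2] [-179.9    0.    17.6] slide [ 14.8  -21.58   5.11] spin 1.1 jaw 91.4
```

```bash
python3 -m jog '{"jaw":[50,50,50,50,50,50,50,50,50,50],"slide":[[0.62,-0.9,0],[0.62,-0.9,0],[0.62,-0.9,0],[0.62,-0.9,0],[0.62,-0.9,0],[0.62,-0.9,0],[0.62,-0.9,0],[0.62,-0.9,0],[0.62,-0.9,0],[0.62,-0.9,0]],"spin":[0,0,0,0,0,0,0,0,0,0]}' 20
python3 -m jog '{"jaw":[50,50,50,50,50,50,50,50,50,50],"slide":[[0.62,-0.9,0],[0.62,-0.9,0],[0.62,-0.9,0],[0.62,-0.9,0],[0.62,-0.9,0],[0.62,-0.9,0],[0.62,-0.9,0],[0.62,-0.9,0],[0.62,-0.9,0],[0.62,-0.9,0]],"spin":[0,0,0,0,0,0,0,0,0,0]}'
python3 -m jog '{"jaw":[50,50,50,50,50,50,50],"slide":[[0.62,-0.9,0],[0.62,-0.9,0],[0.62,-0.9,0],[0.62,-0.9,0],[0,0,0],[0,0,0],[0,0,0]],"spin":[0,0,0,0,0.5,0.6,0]}'
python3 - <<'E'
from h import *
go(401,203.6,3,8.7)
for n in('scene','top'):
    cv2.imwrite(f'pics/{n}1.png',env.grab_frame(n)[:,:,::-1])
cv2.imwrite('pics/both1.png',np.hstack([cv2.resize(cv2.imread(f'pics/{n}1.png'),(400,300)) for n in('scene','top')]))
s=cv2.imread('pics/scene1.png');cv2.imwrite('pics/trayS.png',cv2.resize(s[140:290,260:420],None,fx=4,fy=4,interpolation=cv2.INTER_CUBIC))
E
```

```text
time_s: 1.1
ee_pos: [269.6, -232.9, 213.7]
ee_rot: [-180.0, 0.0, 17.6]
force: [0.4, -0.6, -0.1]
gripper_width: 50.2
gripper_force: 0.0
time_s: 2.1
ee_pos: [365.0, 80.7, 213.8]
ee_rot: [180.0, 0.0, 17.7]
force: [0.9, -0.9, 0.2]
gripper_width: 49.6
gripper_force: 0.0
time_s: 2.8
ee_pos: [403.0, 205.0, 213.5]
ee_rot: [180.0, 0.1, 8.9]
force: [0.1, 0.1, -1.0]
gripper_width: 49.8
gripper_force: 0.0
t 2.8 at [403.  205.  213.5] [1.8e+02 1.0e-01 8.9e+00] slide [-0.07  0.03  7.02] spin 0.02 jaw 49.8
```

View pics/both1.png

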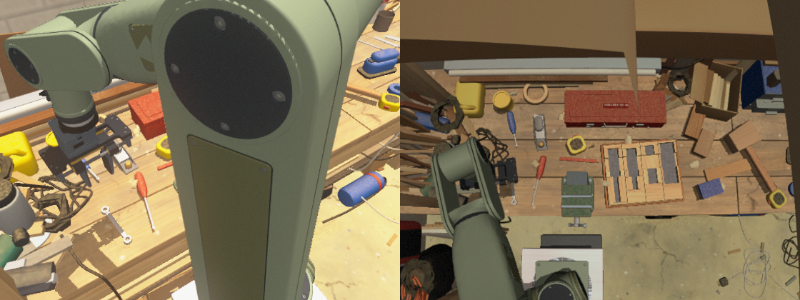

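View pics/trayS.png

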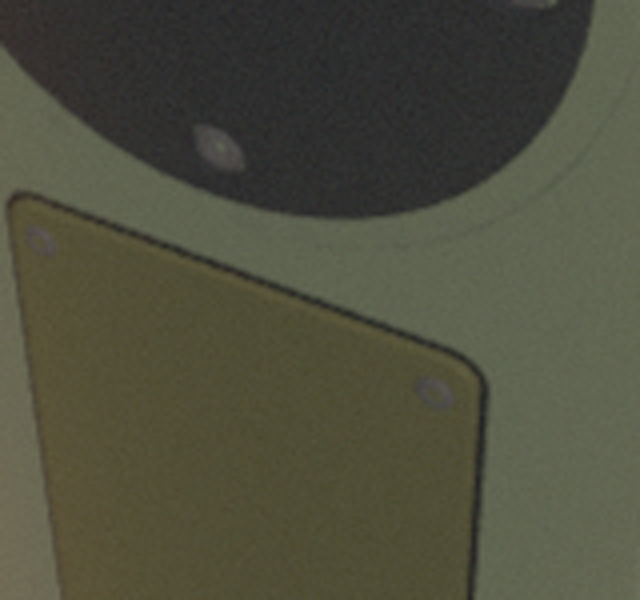

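In the scene view the arm hides the tray and the gripper hangs over the spanner. In the top view the tray is unoccluded at (603-683,145-208), half scale. For the tray height I'll use the left bay, which was visible in scene0. Now I'll descend on the spanner.

```bash
python3 -m jog '{"jaw":[50,50,50,50,50,50,50,50,50,50],"slide":[[-0.07,0.03,1],[0,0,1],[0,0,1],[0,0,1],[0,0,1],[0,0,1],[0,0,0.5],[0,0,0.3],[0,0,0.2],[0,0,0]],"spin":[0,0,0,0,0,0,0,0,0,0]}'
python3 -m jog '{"jaw":[0,0,0,0,0,0,0,0,0,0],"slide":[[0,0,0],[0,0,0],[0,0,0],[0,0,0],[0,0,0],[0,0,0],[0,0,0],[0,0,-0.3],[0,0,-0.5],[0,0,0]],"spin":[0,0,0,0,0,0,0,0,0,0]}' 30
python3 - <<'E'
from tools import *
s=cv2.imread('pics/scene0.png');t=cv2.imread('pics/top0.png')
cv2.imwrite('pics/tS0.png',cv2.resize(s[145:250,260:360],None,fx=6,fy=5.7,interpolation=cv2.INTER_CUBIC))
g=cv2.cvtColor(t,cv2.COLOR_BGR2HSV)
m=cv2.inRange(g,np.array((0,0,40)),np.array((179,75,255)))
for n,r,z in(('long',(286,205,312,285),18),('short',(314,205,338,268),18),('spfar',(340,200,358,220),21),('spnear',(344,232,364,260),21),('plane',(362,197,393,262),18)):
    k=np.zeros_like(m);k[r[1]:r[3],r[0]:r[2]]=m[r[1]:r[3],r[0]:r[2]];c=max(cv2.findContours(k,0,2)[0],key=cv2.contourArea);bx=cv2.boxPoints(cv2.minAreaRect(c));w=onz('top',bx,z)[:,:2]
    e=w-np.roll(w,1,0);L=np.hypot(*e.T);i=L.argmax() if n!='spnear' else np.abs(e[:,0]).argmax();v=e[i]*np.sign(e[i,0]);print(n,cv2.contourArea(c),'c',w.mean(0).round(1),'LW',L[:2].round(1),'yaw',np.degrees(np.arctan2(v[1],v[0])).round(2))
E
```

```text
time_s: 3.9
ee_pos: [401.5, 203.5, 3.8]
ee_rot: [180.0, 0.0, 8.8]
force: [-0.1, -0.0, -0.3]
gripper_width: 50.2
gripper_force: 0.0
time_s: 4.9
ee_pos: [402.6, 204.1, 29.4]
ee_rot: [-179.9, -0.2, 8.8]
force: [0.6, 0.4, -0.4]
gripper_width: 11.4
gripper_force: 30.0
long 677.0 c [ 436.3 -211.3] LW [215.8  40.8] yaw 4.86
short 572.0 c [ 462.9 -283.1] LW [165.5  40.7] yaw 4.93
spfar 127.0 c [ 539.4 -351.6] LW [37.8 34.2] yaw 4.28
spnear 209.5 c [ 433.8 -360.8] LW [57.6 34.9] yaw -1.93
plane 991.5 c [ 487.5 -429.3] LW [165.8  58.4] yaw 5.14
```

View pics/tS0.png

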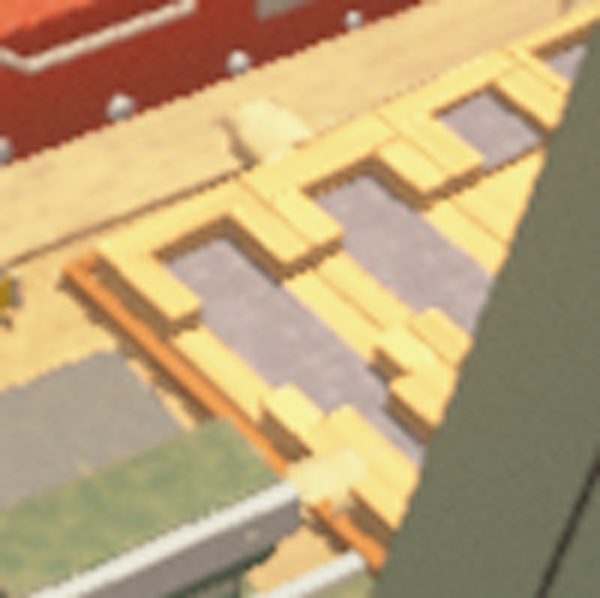

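The scene0 crop shows the left insert's far corners at (97,247) and (245,180), the next joint at (385,115), and the long bay's floor corners at (165,262) and (225,238). I can triangulate these against the tray crop.

```bash
python3 - <<'E'
from h import *
S=np.array([(97,247),(245,180),(385,115),(165,262),(225,238)])/(6,5.7)+(260,145)
T=np.array([(75,97),(205,83),(328,72),(107,122),(176,115)])/5+(270,185)
print(tri(S,T).round(1).tolist(),onz('top',[(351,226.4)],11).round(1))
go(481+12,-356+1,200,4.95)
E
```

```text
[[555.5, -164.7, 24.8, 4.0], [564.3, -241.7, 19.6, 1.5], [569.7, -315.2, 20.1, 2.4], [540.5, -185.4, 18.5, 1.0], [549.4, -224.6, 4.5, 4.6]] [[ 492.2 -358.6   11. ]]
t 4.9 at [402.6 204.1  29.4] [-179.9   -0.2    8.8] slide [ 0.11 18.88 -5.69] spin 0.49 jaw 11.4
```

```bash
python3 -m jog '{"jaw":[0,0,0,0,0,0,0,0,0,0],"slide":[[0,0,-0.7],[0,0,-1],[0,0,-1],[0,0,-1],[0,0,-1],[0,0,-1],[0,0.5,0],[0,0.9,0],[0,0.9,0],[0,0.9,0]],"spin":[0,0,0,0,0,0,0,0,0,0]}'
python3 -m jog '{"jaw":[0,0,0,0,0,0,0,0,0,0],"slide":[[0,0.9,0],[0,0.9,0],[0,0.9,0],[0,0.9,0],[0,0.9,0],[0,0.9,0],[0,0.9,0],[0,0.9,0],[0,0.9,0],[0,0.9,0]],"spin":[0,0,0,0,0,0,0,0,0,0]}'
python3 -m jog '{"jaw":[0,0,0,0,0,0,0,0,0],"slide":[[0,0.9,0],[0,0.9,0],[0,0.9,0],[0,0.9,0],[0,0.9,0],[0,0.9,0],[0.1,0.9,0],[0,0,0],[0,0,0]],"spin":[0,0,0,0,0,0,0,0.49,0]}'
python3 -c "
from h import *
go(493,-355,60,4.95)"
```

```text
time_s: 5.9
ee_pos: [415.7, 107.8, 198.5]
ee_rot: [180.0, 0.0, 8.9]
force: [0.1, 0.1, -1.1]
gripper_width: 11.9
gripper_force: 30.0
time_s: 6.9
ee_pos: [457.3, -159.1, 198.4]
ee_rot: [-180.0, 0.0, 8.8]
force: [-0.7, -0.0, -1.2]
gripper_width: 11.2
gripper_force: 30.0
time_s: 7.8
ee_pos: [489.2, -344.8, 197.8]
ee_rot: [-179.9, 0.1, 4.9]
force: [0.4, 0.5, -2.1]
gripper_width: 11.2
gripper_force: 30.0
t 7.8 at [ 489.2 -344.8  197.8] [-1.799e+02  1.000e-01  4.900e+00] slide [0.1  0.35 4.59] spin -0.01 jaw 11.2
```

```bash
python3 -m jog '{"jaw":[0,0,0,0,0,0,0],"slide":[[0.1,0.35,1],[0,0,1],[0,0,1],[0,0,1],[0,0,0.6],[0,0,0],[0,0,0]],"spin":[0,0,0,0,0,0,0]}'
python3 - <<'E'
from h import *
go(493,-355,20.5,4.95)
s=env.grab_frame('scene')[:,:,::-1];t=env.grab_frame('top')[:,:,::-1]
cv2.imwrite('pics/c2.png',np.hstack([cv2.resize(s[120:300,240:440],(400,360)),cv2.resize(t[170:310,260:415],(399,360))]))
E
```

```text
time_s: 8.5
ee_pos: [493.6, -354.3, 61.2]
ee_rot: [-180.0, 0.0, 5.0]
force: [0.1, -0.9, -0.2]
gripper_width: 11.3
gripper_force: 30.0
t 8.5 at [ 493.6 -354.3   61.2] [-180.    0.    5.] slide [-0.02  0.02  1.36] spin 0.0 jaw 11.3
```

View pics/c2.png

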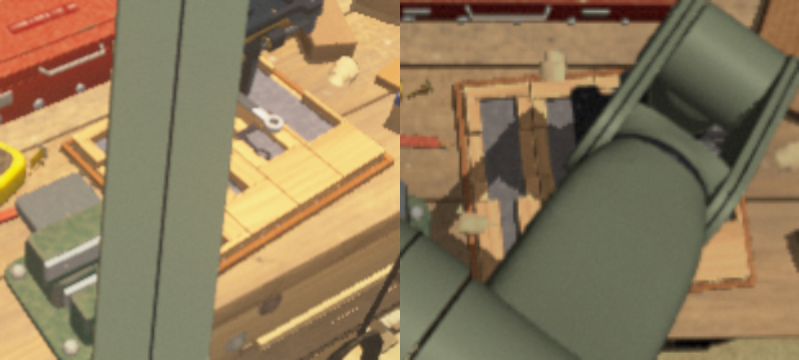

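The scene view shows the spanner's near ring at (376,179) full-scale, hanging level above the spanner bay's near end. I'll lower it.

```bash
python3 -c "
from h import *
print(proj('scene',[[423.5,-360.5,62]]))"
python3 -m jog '{"jaw":[0,0,0,0,0,0],"slide":[[0,0,0.5],[0,0,0.4],[0,0,0.2],[0,0,0.15],[0,0,0.1],[0,0,0]],"spin":[0,0,0,0,0,0]}'
```

```text
[[376.59429009 181.58988967]]
time_s: 9.2
ee_pos: [493.7, -354.8, 21.2]
ee_rot: [180.0, -0.0, 4.9]
force: [-0.1, 0.6, 1.8]
gripper_width: 11.6
gripper_force: 30.0
```

```bash
python3 -m jog '{"jaw":[14,20,30,34,34,34,34,34,34,34],"slide":[[0,0,0],[0,0,0],[0,0,0],[0,0,0],[0,0,-0.5],[0,0,-1],[0,0,-1],[0,0,-1],[0,0,-1],[0,0,-1]],"spin":[0,0,0,0,0,0,0,0,0,0]}'
python3 -m jog '{"jaw":[55,55,55,55,55,55,55,55,55,55],"slide":[[0,-0.5,-0.5],[0,-0.97,0],[0,-0.97,0],[0,-0.97,0],[0,-0.97,0],[0,-0.97,0],[0,-0.97,0],[0,-0.97,0],[0,-0.97,0],[0,-0.97,0]],"spin":[0,0,0,0,0,0,0,0,0,0]}'
python3 -m jog '{"jaw":[55,55,55,55,55,55,55,55,55],"slide":[[-0.3,-0.97,0],[-0.3,-0.97,0],[-0.3,-0.97,0],[-0.3,-0.97,0],[-0.3,-0.97,0],[0,0,0],[0,0,0],[0,0,0],[0,0,0]],"spin":[0,0,0,0,0,0.7,0.8,0.65,0]}'
python3 - <<'E'
from h import *
go(460.5,88,4,-12.2)
s=env.grab_frame('scene')[:,:,::-1];t=env.grab_frame('top')[:,:,::-1];cv2.imwrite('pics/s3.png',s);cv2.imwrite('pics/t3.png',t)
cv2.imwrite('pics/c3.png',np.hstack([cv2.resize(s[180:350,80:260],(400,378)),cv2.resize(t[185:300,270:410],(400,328)).repeat(1,0)[:328]]) if 0 else np.hstack([cv2.resize(s[180:350,80:260],(400,360)),cv2.resize(t[185:300,270:410],(400,360))]))
E
```

```text
time_s: 10.2
ee_pos: [493.3, -354.5, 186.7]
ee_rot: [180.0, -0.0, 4.9]
force: [0.9, -0.6, -0.1]
gripper_width: 34.2
gripper_force: 0.0
time_s: 11.2
ee_pos: [468.4, -76.6, 199.7]
ee_rot: [-180.0, 0.1, 4.9]
force: [0.3, 0.1, 0.3]
gripper_width: 55.4
gripper_force: 0.0
time_s: 12.1
ee_pos: [411.2, 63.0, 199.8]
ee_rot: [180.0, 0.1, -12.2]
force: [0.4, 0.1, -0.2]
gripper_width: 54.8
gripper_force: 0.0
t 12.1 at [411.2  63.  199.8] [ 1.80e+02  1.00e-01 -1.22e+01] slide [ 1.43 -1.16  6.53] spin -0.0 jaw 54.8
```

View pics/c3.png

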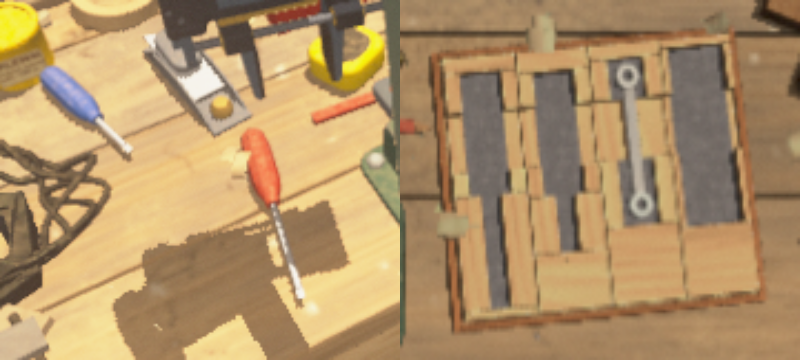

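The spanner lies centred in its bay, with rings at (628,75) and (641,205) in the right panel. The red driver is still where it was. Next I'll grasp it.

```bash
python3 -m jog '{"jaw":[55,55,55,55,55,55,55,55,55,55],"slide":[[0.72,-0.58,0],[0.71,-0.58,0.2],[0,0,1],[0,0,1],[0,0,1],[0,0,1],[0,0,1],[0,0,0.8],[0,0,0.5],[0,0,0]],"spin":[0,0,0,0,0,0,0,0,0,0]}'
python3 -m jog '{"jaw":[0,0,0,0,0,0,0,0,0,0],"slide":[[0,0,0],[0,0,0],[0,0,0],[0,0,0],[0,0,0],[0,0,0],[0,0,0],[0,0,0],[0,0,-0.4],[0,0,-0.5]],"spin":[0,0,0,0,0,0,0,0,0,0]}'
python3 -c "
from h import *
go(436.3+44,-211.3+3.8,200,4.95)"
```

```text
time_s: 13.2
ee_pos: [459.8, 87.0, 3.5]
ee_rot: [179.9, 0.3, -12.2]
force: [-0.4, -0.4, -0.4]
gripper_width: 55.4
gripper_force: 0.0
time_s: 14.2
ee_pos: [460.8, 87.1, 32.1]
ee_rot: [179.9, 0.1, -12.3]
force: [-0.4, 0.3, 0.6]
gripper_width: 26.7
gripper_force: 30.0
t 14.2 at [460.8  87.1  32.1] [ 1.799e+02  1.000e-01 -1.230e+01] slide [ 2.72  9.46 -5.6 ] spin -2.15 jaw 26.7
```

```bash
python3 -m jog '{"jaw":[0,0,0,0,0,0,0,0,0],"slide":[[0,0,-0.6],[0,0,-1],[0,0,-1],[0,0,-1],[0,0,-1],[0,0,-1],[0,0,0],[0,0,0],[0,0,0]],"spin":[0,0,0,0,0,0,0,0,0]}'
python3 -m jog '{"jaw":[0,0,0,0,0,0,0,0,0,0],"slide":[[0.27,0.95,0],[0.27,0.95,0],[0.27,0.95,0],[0.27,0.95,0],[0.27,0.95,0],[0.27,0.95,0],[0.27,0.95,0],[0.27,0.95,0],[0.27,0.95,0],[0.27,0.95,0]],"spin":[0,0,0,0,0,0,0,0,0,0]}'
python3 -m jog '{"jaw":[0,0,0,0],"slide":[[0,0,0],[0,0,0],[0,0,0],[0,0,0]],"spin":[-0.7,-0.75,-0.7,0]}'
python3 -c "
from h import *
go(436.3+43.8,-211.3+3.8,60,4.95)"
```

```text
time_s: 15.1
ee_pos: [460.5, 87.1, 198.9]
ee_rot: [179.9, 0.2, -12.3]
force: [-0.3, -0.5, -1.1]
gripper_width: 26.5
gripper_force: 30.0
time_s: 16.1
ee_pos: [479.3, -209.2, 198.5]
ee_rot: [-180.0, 0.2, -12.3]
force: [0.6, 0.4, -0.9]
gripper_width: 26.8
gripper_force: 30.0
time_s: 16.5
ee_pos: [479.4, -208.2, 198.6]
ee_rot: [-179.9, 0.2, 4.9]
force: [0.4, 0.3, -0.5]
gripper_width: 26.7
gripper_force: 30.0
t 16.5 at [ 479.4 -208.2  198.6] [-179.9    0.2    4.9] slide [ 0.03 -0.02  4.62] spin -0.01 jaw 26.7
```

```bash
python3 -c "
from h import *
print(tri([(279.2,206.8),(299.2,218.7),(309.7,230.4)],[(262.9,240.7),(270,258.7),(269.1,274.4)]).round())"
```

```text
[[ 440. -101.  104.    5.]
 [ 391. -120.  102.    4.]
 [ 349. -118.  109.    4.]]
```

```bash
python3 -m jog '{"jaw":[0,0,0,0,0,0,0],"slide":[[0,0,1],[0,0,1],[0,0,1],[0,0,1],[0,0,0.6],[0,0,0],[0,0,0]],"spin":[0,0,0,0,0,0,0]}'
python3 - <<'E'
from h import *
go(480.1,-207.5,14.5,4.95)
s=env.grab_frame('scene')[:,:,::-1];t=env.grab_frame('top')[:,:,::-1]
cv2.imwrite('pics/c4.png',np.hstack([cv2.resize(s[120:300,240:440],(400,360)),cv2.resize(t[170:310,260:415],(399,360))]))
E
```

```text
time_s: 17.2
ee_pos: [480.2, -208.3, 62.1]
ee_rot: [-180.0, 0.1, 4.9]
force: [1.5, 0.1, 0.3]
gripper_width: 27.0
gripper_force: 30.0
t 17.2 at [ 480.2 -208.3   62.1] [-1.8e+02  1.0e-01  4.9e+00] slide [ 0.   -0.03  1.59] spin -0.01 jaw 27.0
```

View pics/c4.png

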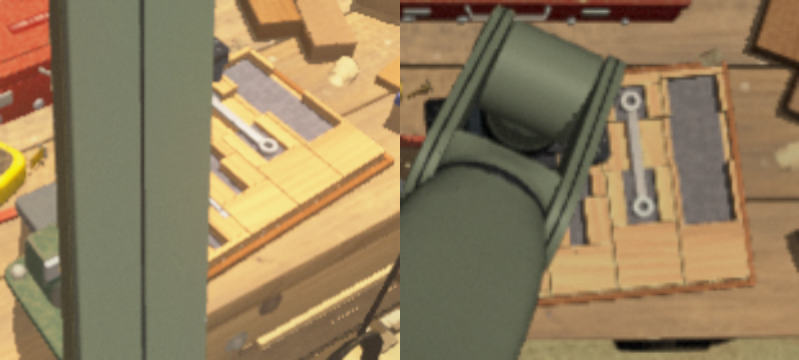

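The scene view shows the driver's shaft near (213,210) over the long bay's narrow end, and the spanner is unchanged. I'll lower it gently.

```bash
python3 -m jog '{"jaw":[0,0,0,0,0,0,0,0],"slide":[[0,-0.03,0.6],[0,0,0.4],[0,0,0.2],[0,0,0.15],[0,0,0.1],[0,0,0.1],[0,0,0.04],[0,0,0]],"spin":[0,0,0,0,0,0,0,0]}'
```

```text
time_s: 18.1
ee_pos: [480.5, -207.7, 17.2]
ee_rot: [180.0, -0.1, 4.9]
force: [-4.4, 1.9, 15.9]
gripper_width: 26.8
gripper_force: 30.0
```

```bash
python3 -m jog '{"jaw":[27,28,30,34,40,46,46,46,46,46],"slide":[[0,0,0],[0,0,0],[0,0,0],[0,0,0],[0,0,0],[0,0,0],[0,0,-0.5],[0,0,-1],[0,0,-1],[0,0,-1]],"spin":[0,0,0,0,0,0,0,0,0,0]}'
python3 -m jog '{"jaw":[46,46,46,46,46,46,46,46,46,46],"slide":[[0,0,-1],[0,0,-1],[0,0,-0.8],[0,-1,0],[0,-1,0],[0,-1,0],[0,-1,0],[0,-1,0],[0,-1,0],[0,-1,0]],"spin":[0,0,0,0,0,0,0,0,0,0]}'
python3 - <<'E'
from h import *
go(627,96.6,5,7.9)
s=env.grab_frame('scene')[:,:,::-1];t=env.grab_frame('top')[:,:,::-1];cv2.imwrite('pics/s5.png',s);cv2.imwrite('pics/t5.png',t)
cv2.imwrite('pics/c5.png',np.hstack([cv2.resize(s[120:300,240:440],(400,360)),cv2.resize(t[185:300,270:410],(400,360))]))
E
```

```text
time_s: 19.1
ee_pos: [480.0, -207.5, 120.6]
ee_rot: [-180.0, 0.0, 4.9]
force: [0.5, -0.5, -0.0]
gripper_width: 45.8
gripper_force: 0.0
time_s: 20.1
ee_pos: [461.9, 2.9, 203.6]
ee_rot: [180.0, 0.0, 4.9]
force: [-0.3, -0.4, -0.4]
gripper_width: 45.9
gripper_force: 0.0
t 20.1 at [461.9   2.9 203.6] [180.    0.    4.9] slide [ 5.75 -2.64  6.62] spin -0.37 jaw 45.9
```

View pics/c5.png

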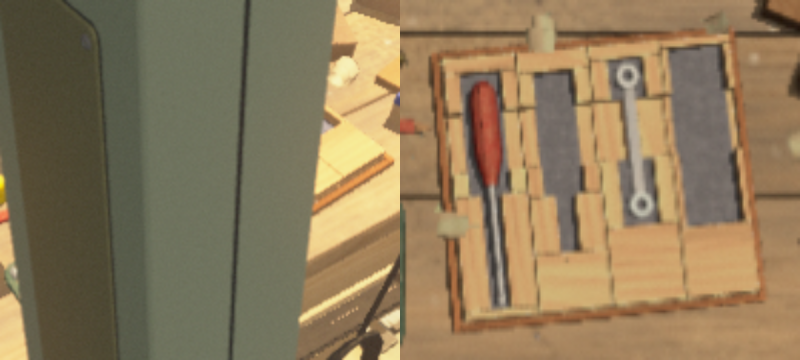

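The long driver is in its bay in the top view, with its handle end at (483,82) and its tip at (501,303), close to the near end of the pocket. I'll measure how it sits.

```bash
python3 - <<'E'
from tools import *
t=cv2.imread('pics/t5.png')
b=blob(t,(0,140,60),(9,255,255),(288,205,315,255));
u=np.array([.9963,.0863]);O=np.array([436.3,-211.3])
T=np.array([[270+101/400*140,185+303/360*115]])
for z in(20,24,28):
  P=onz('top',np.r_[b[:3],T],z)[:,:2]-O;print(z,np.c_[P@u,P@[-u[1],u[0]]].round(1).tolist())
print(b[:4],b[4])
E
```

```text
20 [[53.5, -1.6], [99.7, -1.6], [5.7, -1.7], [-104.5, -2.2]]
24 [[52.9, -1.3], [99.0, -1.2], [5.2, -1.3], [-104.6, -1.9]]
28 [[52.3, -0.9], [98.2, -0.9], [4.7, -1.0], [-104.7, -1.5]]
(array([299.68539326, 226.70786517]), array([298.09900861, 210.99000718]), array([301.34658174, 243.16687753]), 267) ((299.70001220703125, 227.1000213623047), (32.37306594848633, 9.054535865783691), 82.87498474121094)
```

```bash
python3 -m jog '{"jaw":[75,75,75,75,75,75,75,75,75],"slide":[[0.82,-0.38,0],[0.82,-0.38,0],[0.82,-0.38,0],[0.82,-0.38,0],[0.82,-0.38,0],[0.82,-0.37,0],[0.83,-0.37,0],[0,0,0],[0,0,0]],"spin":[0,0,0,0,0,0,0,-0.37,0]}'
python3 - <<'E'
from h import *
go(627,96.6,5,7.9)
E
```

```text
time_s: 21.1
ee_pos: [627.8, 94.9, 202.8]
ee_rot: [180.0, 0.1, 7.9]
force: [-0.7, 0.2, 0.2]
gripper_width: 74.8
gripper_force: 0.0
t 21.1 at [627.8  94.9 202.8] [1.8e+02 1.0e-01 7.9e+00] slide [-0.02 -0.06  6.59] spin -0.0 jaw 74.8
```

```bash
python3 -m jog '{"jaw":[75,75,75,75,75,75,75,75,75],"slide":[[-0.02,-0.06,1],[0,0,1],[0,0,1],[0,0,1],[0,0,1],[0,0,0.8],[0,0,0.5],[0,0,0.29],[0,0,0]],"spin":[0,0,0,0,0,0,0,0,0]}'
python3 -m jog '{"jaw":[0,0,0,0,0,0,0,0,0,0],"slide":[[0,0,0],[0,0,0],[0,0,0],[0,0,0],[0,0,0],[0,0,0],[0,0,0],[0,0,0],[0,0,-0.4],[0,0,-0.5]],"spin":[0,0,0,0,0,0,0,0,0,0]}' 60
python3 -c "
from h import *
go(487.5+12,-429.3+1,200,4.95)"
```

```text
time_s: 22.0
ee_pos: [625.5, 96.4, 5.0]
ee_rot: [180.0, 0.1, 7.8]
force: [-0.6, 0.1, 1.2]
gripper_width: 75.2
gripper_force: 0.0
time_s: 23.0
ee_pos: [624.5, 96.7, 31.5]
ee_rot: [180.0, 0.3, 7.9]
force: [-0.1, 0.2, -5.5]
gripper_width: 44.5
gripper_force: 59.9
t 23.0 at [624.5  96.7  31.5] [180.    0.3   7.9] slide [-6.53 16.76 -5.62] spin 0.37 jaw 44.5
```

```bash
python3 -m jog '{"jaw":[0,0,0,0,0,0,0,0,0,0],"slide":[[0,0,-0.6],[0,0,-1],[0,0,-1],[0,0,-1],[0,0,-1],[0,0,-1],[-0.2,0.5,0],[-0.39,0.98,0],[-0.39,0.98,0],[-0.39,0.98,0]],"spin":[0,0,0,0,0,0,0,0,0,0]}'
python3 -m jog '{"jaw":[0,0,0,0,0,0,0,0,0,0],"slide":[[-0.39,0.98,0],[-0.39,0.98,0],[-0.39,0.98,0],[-0.39,0.98,0],[-0.39,0.98,0],[-0.39,0.98,0],[-0.39,0.98,0],[-0.39,0.98,0],[-0.39,0.98,0],[-0.39,0.98,0]],"spin":[0,0,0,0,0,0,0,0,0,0]}'
python3 -m jog '{"jaw":[0,0,0,0,0,0,0],"slide":[[-0.39,0.98,0],[-0.39,0.98,0],[-0.39,0.98,0],[-0.2,0.6,0],[0,0,0],[0,0,0],[0,0,0]],"spin":[0,0,0,0,0.37,0,0]}'
python3 -c "
from h import *
go(498,-428.4,60,4.95)"
```

```text
time_s: 24.0
ee_pos: [597.5, -12.7, 198.4]
ee_rot: [180.0, 0.3, 7.9]
force: [-0.0, -1.0, -5.3]
gripper_width: 44.9
gripper_force: 59.9
time_s: 25.0
ee_pos: [521.6, -319.2, 198.4]
ee_rot: [-179.8, 0.3, 7.8]
force: [-0.3, 0.0, -6.5]
gripper_width: 44.6
gripper_force: 59.9
time_s: 25.7
ee_pos: [497.5, -428.1, 199.9]
ee_rot: [-179.9, 0.1, 5.0]
force: [0.4, -0.1, -6.1]
gripper_width: 44.4
gripper_force: 59.9
t 25.7 at [ 497.5 -428.1  199.9] [-1.799e+02  1.000e-01  5.000e+00] slide [0.02 0.01 4.66] spin 0.0 jaw 44.4
```

```bash
python3 -m jog '{"jaw":[0,0,0,0,0,0,0],"slide":[[0.02,0,1],[0,0,1],[0,0,1],[0,0,1],[0,0,0.6],[0,0,0],[0,0,0]],"spin":[0,0,0,0,0,0,0]}'
python3 - <<'E'
from h import *
go(498,-428.4,16,4.95)
s=env.grab_frame('scene')[:,:,::-1];t=env.grab_frame('top')[:,:,::-1];cv2.imwrite('pics/s6.png',s)
cv2.imwrite('pics/c6.png',np.hstack([cv2.resize(s[120:300,240:440],(400,360)),cv2.resize(t[170:310,260:415],(399,360))]))
E
```

```text
time_s: 26.4
ee_pos: [499.1, -428.5, 63.4]
ee_rot: [180.0, -0.0, 5.0]
force: [-0.1, -0.9, -5.2]
gripper_width: 44.4
gripper_force: 59.9
t 26.4 at [ 499.1 -428.5   63.4] [180.  -0.   5.] slide [-0.04 -0.01  1.58] spin 0.0 jaw 44.4
```

View pics/c6.png

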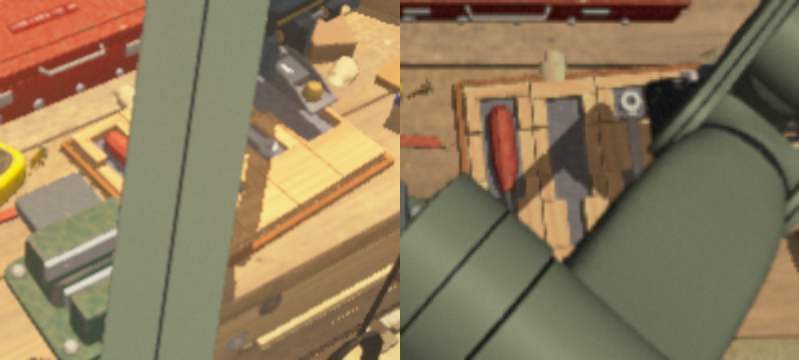

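The scene view shows the plane level above its bay, gold knob at (396,165) full-scale. I'll check its position and lower it.

```bash
python3 - <<'E'
from tools import *
t0=cv2.imread('pics/top0.png');k=onz('top',[(197.2,201.3)],35)[0,:2];print('knob rel. plane origin at start',k-[615.2,94.9])
print('knob rel. bay now',onz('scene',[(396.5,165)],35+58.4)[0,:2]-[487.5,-429.3])
E
python3 -m jog '{"jaw":[0,0,0,0,0,0,0,0],"slide":[[-0.03,0,0.6],[0,0,0.4],[0,0,0.2],[0,0,0.15],[0,0,0.1],[0,0,0.08],[0,0,0.03],[0,0,0]],"spin":[0,0,0,0,0,0,0,0]}'
```

```text
knob rel. plane origin at start [-54.48203061  -8.88501676]
knob rel. bay now [-66.59200947  17.85293237]
time_s: 27.3
ee_pos: [498.1, -429.2, 17.8]
ee_rot: [179.9, -0.1, 4.9]
force: [-2.3, 0.7, 4.0]
gripper_width: 44.9
gripper_force: 59.9
```

```bash
python3 -c "
from h import *
for z in(11,20):print(onz('top',[(197.2,201.3)],z)[0,:2]-[615.2,94.9],onz('scene',[(396.5,165)],z+58.4)[0,:2]-[487.5,-429.3])"
python3 -m jog '{"jaw":[45,46,48,52,58,64,64,64,64,64],"slide":[[0,0,0],[0,0,0],[0,0,0],[0,0,0],[0,0,0],[0,0,0],[0,0,-0.5],[0,0,-1],[0,0,-1],[0,0,-1]],"spin":[0,0,0,0,0,0,0,0,0,0]}'
python3 -m jog '{"jaw":[55,55,55,55,55,55,55,55,55,55],"slide":[[0,0,-1],[0,0,-1],[0,0,-0.8],[0,-1,0],[0,-1,0],[0,-1,0],[0,-1,0],[0,-1,0],[0,-1,0],[0,-1,0]],"spin":[0,0,0,0,0,0,0,0,0,0]}'
python3 -m jog '{"jaw":[55,55,55,55,55,55,55,55,55,55],"slide":[[0,-1,0],[0,-1,0],[0,-1,0],[0,-1,0],[0,-1,0],[0,-1,0],[0,-1,0],[0,-1,0],[0,0,0],[0,0,0]],"spin":[0,0,0,0,0,0,0,0,0,0]}'
python3 - <<'E'
from h import *
go(653.5,209.3,4,10.2)
s=env.grab_frame('scene')[:,:,::-1];t=env.grab_frame('top')[:,:,::-1];cv2.imwrite('pics/s7.png',s);cv2.imwrite('pics/t7.png',t)
cv2.imwrite('pics/c7.png',np.hstack([cv2.resize(s[180:350,80:260],(400,360)),cv2.resize(t[185:300,270:410],(400,360))]))
E
```

```text
[-49.18910865  -5.2561671 ] [-49.28096314  -3.60535461]
[-51.17395439  -6.61698573] [-55.77260552   4.44150301]
time_s: 28.3
ee_pos: [497.9, -429.0, 123.5]
ee_rot: [179.9, -0.0, 4.9]
force: [0.4, -0.6, -1.0]
gripper_width: 63.9
gripper_force: 0.0
time_s: 29.3
ee_pos: [479.7, -218.5, 206.5]
ee_rot: [179.9, -0.1, 4.9]
force: [0.5, 1.2, -0.4]
gripper_width: 54.8
gripper_force: 0.0
time_s: 30.3
ee_pos: [459.4, 19.7, 206.1]
ee_rot: [180.0, -0.1, 5.0]
force: [0.1, -0.4, -0.1]
gripper_width: 55.4
gripper_force: 0.0
t 30.3 at [459.4  19.7 206.1] [ 1.8e+02 -1.0e-01  5.0e+00] slide [ 7.   -5.73  6.74] spin -0.65 jaw 55.4
```

View pics/c7.png

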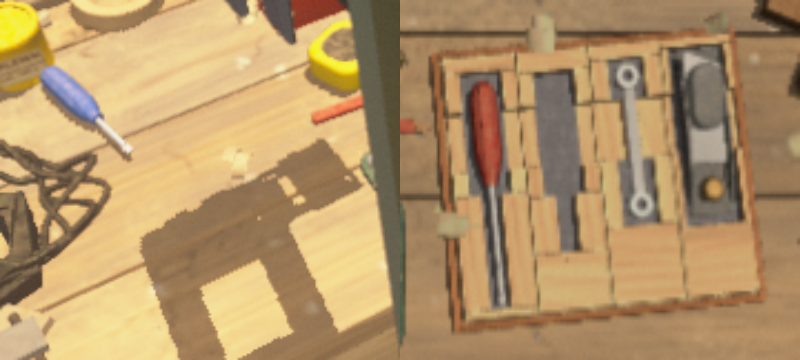

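The plane sits in its bay, with the knob at (712,188) and the body between the pocket walls. The blue driver is untouched, so it's next.

```bash
python3 -m jog '{"jaw":[55,55,55,55,55,55,55,55,55,55],"slide":[[0.875,-0.716,0],[0.875,-0.716,0],[0.875,-0.716,0],[0.875,-0.716,0],[0.875,-0.716,0],[0.875,-0.716,0],[0.875,-0.716,0],[0.875,-0.716,0],[0,0,0],[0,0,0]],"spin":[0,0,0,0,0,0,0,0,-0.65,0]}' 30
python3 -c "
from h import *
go(653.5,209.3,4,10.2)"
```

```text
time_s: 31.4
ee_pos: [654.6, 207.9, 204.4]
ee_rot: [180.0, 0.1, 10.1]
force: [0.6, -0.4, -0.1]
gripper_width: 55.0
gripper_force: 0.0
t 31.4 at [654.6 207.9 204.4] [1.80e+02 1.00e-01 1.01e+01] slide [-0.03 -0.05  6.68] spin -0.02 jaw 55.0
```

```bash
python3 -m jog '{"jaw":[55,55,55,55,55,55,55,55,55],"slide":[[-0.03,-0.05,1],[0,0,1],[0,0,1],[0,0,1],[0,0,1],[0,0,0.9],[0,0,0.5],[0,0,0.28],[0,0,0]],"spin":[0,0,0,0,0,0,0,0,0]}'
python3 -m jog '{"jaw":[0,0,0,0,0,0,0,0,0,0],"slide":[[0,0,0],[0,0,0],[0,0,0],[0,0,0],[0,0,0],[0,0,0],[0,0,0],[0,0,0],[0,0,-0.4],[0,0,-0.5]],"spin":[0,0,0,0,0,0,0,0,0,0]}'
python3 -m jog '{"jaw":[0,0,0,0,0,0],"slide":[[0,0,-0.7],[0,0,-1],[0,0,-1],[0,0,-1],[0,0,-1],[0,0,-1]],"spin":[0,0,0,0,0,0]}'
python3 -c "
from h import *
go(462.9+24,-283.1+2,200,4.95)"
```

```text
time_s: 32.3
ee_pos: [652.4, 209.3, 4.4]
ee_rot: [180.0, 0.1, 10.0]
force: [0.3, -0.7, 0.6]
gripper_width: 55.0
gripper_force: 0.0
time_s: 33.3
ee_pos: [651.7, 209.5, 31.5]
ee_rot: [180.0, 0.2, 10.1]
force: [-0.1, 0.5, -1.0]
gripper_width: 26.7
gripper_force: 29.9
time_s: 33.9
ee_pos: [652.3, 209.7, 205.1]
ee_rot: [180.0, -0.0, 10.1]
force: [0.5, 0.6, -0.6]
gripper_width: 26.6
gripper_force: 29.9
t 33.9 at [652.3 209.7 205.1] [180.   -0.   10.1] slide [-8.3  15.14  0.17] spin 0.64 jaw 26.6
```

```bash
python3 -m jog '{"jaw":[0,0,0,0,0,0,0,0,0,0],"slide":[[-0.3,0.5,0],[-0.525,0.945,0],[-0.525,0.945,0],[-0.525,0.945,0],[-0.525,0.945,0],[-0.525,0.945,0],[-0.525,0.945,0],[-0.525,0.945,0],[-0.525,0.945,0],[-0.525,0.945,0]],"spin":[0,0,0,0,0,0,0,0,0,0]}'
python3 -m jog '{"jaw":[0,0,0,0,0,0,0,0,0,0],"slide":[[-0.525,0.945,0],[-0.525,0.945,0],[-0.525,0.945,0],[-0.525,0.945,0],[-0.525,0.945,0],[-0.525,0.945,0],[-0.3,0.5,0],[0,0,0],[0,0,0],[0,0,0]],"spin":[0,0,0,0,0,0,0,0.64,0,0]}'
python3 -c "
from h import *
go(485.5,-281.2,60,4.95)"
```

```text
time_s: 34.9
ee_pos: [550.9, -83.7, 203.9]
ee_rot: [180.0, -0.0, 10.1]
force: [0.1, -0.7, -0.2]
gripper_width: 26.5
gripper_force: 29.9
time_s: 35.9
ee_pos: [482.2, -282.7, 203.5]
ee_rot: [180.0, -0.0, 5.1]
force: [0.7, 0.0, -0.8]
gripper_width: 26.5
gripper_force: 29.9
t 35.9 at [ 482.2 -282.7  203.5] [180.   -0.    5.1] slide [ 0.12 -0.04  4.78] spin 0.02 jaw 26.5
```

```bash
python3 -m jog '{"jaw":[0,0,0,0,0,0,0],"slide":[[0.12,-0.04,1],[0,0,1],[0,0,1],[0,0,1],[0,0,0.7],[0,0,0],[0,0,0]],"spin":[0,0,0,0,0,0,0]}'
python3 -c "
from h import *
go(485.5,-281.2,15.2,4.95)"
```

```text
time_s: 36.6
ee_pos: [486.3, -281.2, 62.4]
ee_rot: [180.0, -0.0, 5.1]
force: [0.8, -0.8, -0.7]
gripper_width: 26.7
gripper_force: 29.9
t 36.6 at [ 486.3 -281.2   62.4] [180.   -0.    5.1] slide [-0.03 -0.    1.57] spin 0.02 jaw 26.7
```

```bash
python3 -m jog '{"jaw":[0,0,0,0,0,0,0,0],"slide":[[-0.03,0,0.6],[0,0,0.4],[0,0,0.2],[0,0,0.15],[0,0,0.1],[0,0,0.06],[0,0,0.04],[0,0,0]],"spin":[0,0,0,0,0,0,0,0]}'
```

```text
time_s: 37.4
ee_pos: [485.1, -281.6, 16.9]
ee_rot: [180.0, -0.0, 5.0]
force: [-1.8, 1.1, 6.6]
gripper_width: 26.9
gripper_force: 30.0
```

```bash
python3 -m jog '{"jaw":[27,28,30,34,40,46,46,46,46,46],"slide":[[0,0,0],[0,0,0],[0,0,0],[0,0,0],[0,0,0],[0,0,0],[0,0,-0.5],[0,0,-1],[0,0,-1],[0,0,-1]],"spin":[0,0,0,0,0,0,0,0,0,0]}'
python3 -m jog '{"jaw":[46,46,46,46,46,46,46,46,46,46],"slide":[[0,0,-1],[0,0,-1],[0,0,-0.8],[0,-1,0],[0,-1,0],[0,-1,0],[0,-1,0],[0,-1,0],[0,-1,0],[0,-1,0]],"spin":[0,0,0,0,0,0,0,0,0,0]}'
python3 -m jog '{"jaw":[46,46,46,46,46,46,46,46,46,46],"slide":[[0,-1,0],[0,-1,0],[0,-1,0],[0,-1,0],[0.7,-0.7,0],[0.7,-0.7,0],[0.7,-0.7,0],[0.7,-0.7,0],[0.7,-0.7,0],[0,0,0]],"spin":[0,0,0,0,0,0,0,0,0,0]}'
python3 - <<'E'
from h import *
s=env.grab_frame('scene')[:,:,::-1];t=env.grab_frame('top')[:,:,::-1];cv2.imwrite('pics/s8.png',s);cv2.imwrite('pics/t8.png',t)
cv2.imwrite('pics/c8.png',np.hstack([cv2.resize(s,(400,360)),cv2.resize(t[185:300,270:410],(400,360))]))
E
```

```text
time_s: 38.4
ee_pos: [484.7, -281.3, 121.2]
ee_rot: [-180.0, 0.0, 5.0]
force: [0.7, -0.2, -0.1]
gripper_width: 46.5
gripper_force: 0.0
time_s: 39.4
ee_pos: [466.2, -71.0, 204.3]
ee_rot: [180.0, 0.0, 5.0]
force: [0.6, 0.4, 0.1]
gripper_width: 45.7
gripper_force: 0.0
time_s: 40.4
ee_pos: [553.5, 163.5, 203.6]
ee_rot: [-179.9, -0.1, 5.1]
force: [-0.6, 0.1, -0.4]
gripper_width: 46.1
gripper_force: 0.0
```

View pics/c8.png

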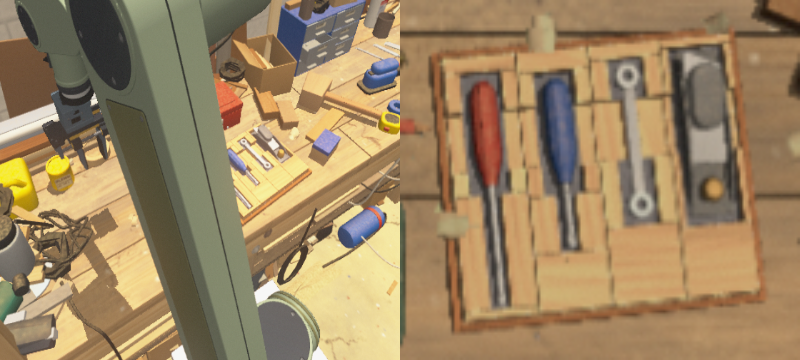

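All four tools lie in their bays. In the scene view the blue driver, spanner and plane are visible at (235-290,125-185), so I can check height and position across both views.

```bash
python3 - <<'E'
from tools import *
s=cv2.imread('pics/s8.png');t=cv2.imread('pics/t8.png');u=np.array([.9963,.0863]);v=np.array([-.0863,.9963])
def loc(n,P,O): P=np.atleast_2d(P);d=P[:,:2]-O;print(n,np.c_[d@u,d@v,P[:,2:]].round(1).tolist())
b=blob(t,(105,80,30),(130,255,255),(312,205,338,250));a=blob(s,(105,80,30),(130,255,255),(310,165,365,220))
loc('blue top@24',onz('top',b[:3],24),(462.9,-283.1));loc('blue tri',tri(a[:3],b[:3]),(462.9,-283.1));print(a[3],a[:3])
k=blob(t,(12,110,90),(28,255,255),(374,240,384,249));c=blob(s,(12,120,90),(28,255,255),(385,155,410,180));loc('knob top',onz('top',k[:1],22),(487.5,-429.3))
R=np.array([(628,75),(641,205)])/(400/140,360/115)+(270,185)
loc('rings',onz('top',R,25),(481,-356))
loc('btip',onz('top',[(270+571/400*140-140,185+248/360*115)],24),(462.9,-283.1))
cv2.imwrite('pics/z.png',cv2.resize(s[140:255,310:440],None,fx=5,fy=5,interpolation=cv2.INTER_CUBIC))
E
```

```text
blue top@24 [[29.2, -1.5, 24.0], [75.2, -0.9, 24.0], [-18.8, -2.1, 24.0]]
blue tri [[27.1, -10.6, -2.0, 16.3], [67.8, -23.5, -30.9, 45.9], [-14.6, 3.7, 31.0, 13.8]]
10 (array([336.6, 193.9]), array([334.36088268, 191.63058477]), array([338.83377759, 196.16400325]))
knob top [[-51.6, -4.1, 22.0]]
rings [[24.6, -426.9, 25.0], [-99.8, -419.4, 25.0]]
btip [[-81.9, -2.2, 24.0]]
```

View pics/z.png

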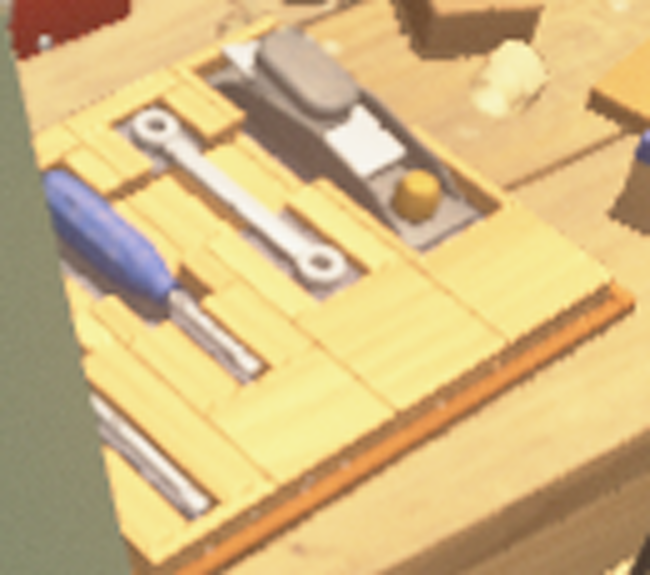

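The zoom shows both shafts lying in their slots with tips at (250,368) and (203,503). The spanner is flat, with rings at (155,125) and (322,263), and the plane is flat in its pocket, knob at (418,195).

```bash
python3 - <<'E'
from h import *
S=np.array([(155,125),(322,263),(255,368),(205,500),(418,195)])/5+(310,140)
T=np.array([(228,75),(241,205),(171,247),(101,303),(312,188)])/(400/140,360/115)+(270,185)
P=tri(S,T);u=np.array([.9963,.0863]);v=np.array([-.0863,.9963])
for p,O in zip(P,[(481,-356),(481,-356),(462.9,-283.1),(436.3,-211.3),(487.5,-429.3)]):
    d=p[:2]-O;print((d@u).round(1),(d@v).round(1),'z',p[2].round(1),'gap',p[3].round(1))
E
```

```text
61.9 -2.2 z 23.5 gap 4.3
-59.8 -1.2 z 24.7 gap 3.3
-79.9 -0.9 z 26.3 gap 3.4
-104.2 -0.9 z 28.6 gap 1.6
-51.0 -2.7 z 20.8 gap 2.0
```

```bash
python3 -c "
from workcell import env
print(env.job_done())"
```

```text
the job is handed in; nothing more can be done
None
```

I put all four tools in their own bays and handed the job in at about 40 s of the 112 s allowed; hand-in gave no verdict, but the final two-view check put each within about 4 mm of its bay point and down on the floor, and the tape measure and pencil were not touched.

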